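# Find the high side of a turned roller

### The job

Push the dial indicator's carriage down by its black cap until the plunger sits on the wooden roller, sprung in by about a third of its travel. Then turn the shaft in its V-blocks by the spoked wheel to find the roller's high side, and leave it at rest with the high side up under the plunger, where the dial reads most. Be gentle: do not run the plunger to the end of its travel, keep the shaft down in the V-blocks, and leave the other things alone.

Things in the scene. Friction and masses are not known exactly. Their poses are not given: they have to be found in the camera images.
- fixture: Fixed steel fixture on the table, base 110 x 240 x 15 mm, with two 90-degree V-blocks (at y = -60 and 60 mm, tops 88 mm high) and a post at y = -125 mm that carries the indicator. Origin: on the table, under the middle of the shaft; z up, y along the shaft to its spoked wheel, x across. Shaft axis at x = 0, z = 85 mm; plunger at x = y = 0.
- cap (a point): Centre of the top of the carriage's round black press cap (diameter 44 mm), over the post; 213 to 225 mm above the table at the start. The carriage (cap, sleeve, arm, dial) slides only vertically, at most to 170 mm cap height, and stays where it is left. Pushing it down takes 4 to 9 N. The tip of the sprung-out plunger is 95 mm lower than this point.
- dial (a point): Centre of the dial's face, which looks up; diameter 76 mm, 125 mm from the cap along the fixture's y and 38 mm lower. Fixed to the carriage.
- plunger: The indicator's steel plunger, vertical, under the dial. Origin: the lowest point of its ball tip (8 mm diameter). It springs up into the dial by at most 25 mm, pressing with 0.4 N when fully out, rising by 0.06 N per mm.
- needle (a joint): The dial's reading in rad: 0 with the plunger fully out, growing clockwise seen from above by 0.2 rad per mm that the plunger is pushed in (a third of its travel is about 1.7 rad, its end 5.0 rad). At 0 the needle points along the fixture's +y.
- shaft: Loose steel shaft lying in the V-blocks, 0.7 to 0.95 kg in all, journals 30 mm in diameter. Origin on its axis midway between the V-blocks; y along the shaft, parallel to the fixture's y; at the start its x and z are parallel to the fixture's too. Turns either way without end; friction in the V-blocks holds it where it is left.
- mid (a point): Point on the shaft's axis at the wooden roller, which is 44 mm in diameter and 44 mm long. It is bored 5 mm off-centre and fast on the shaft: its top rises and falls by 10 mm over a turn, as a sine, highest 112 mm above the table. The high side is unmarked, differs from start to start, and never starts within 30 degrees of the top.
- wheel (a point): Centre of the spoked wheel, on the shaft's axis at its y = 130 mm: hub 30 mm in diameter, four round wooden spokes 10 mm thick, ends 65 mm from the axis, at 45, 135, 225 and 315 degrees from the shaft's z axis in its xz plane. Pushing a spoke sideways with 1 to 3 N turns the shaft; pushed hard on a spoke's end, towards the axis, the shaft rides up out of the V-blocks.
- spare: Bystander: spare wooden roller standing beside the fixture, 48 mm in diameter, 45 mm high; origin at its foot.
- sander: Bystander: cork sanding block, 50 x 90 x 35 mm, beside the fixture; origin at its underside.
- mallet: Bystander: round carver's mallet standing on its head, 90 mm in diameter, 238 mm high; origin at its foot.
- mug: Bystander: white mug, 80 mm in diameter, 90 mm high; origin at its foot.
- glue: Bystander: white bottle, 60 mm in diameter, 160 mm high; origin at its foot.
- driver: Bystander: screwdriver lying on the table, 200 mm long; origin at its underside.
- blank: Bystander: square wooden blank lying on the table, 50 x 160 x 50 mm; origin at its underside.

How it is judged:
On the way, in this order (a step that is already met when the one before it is completed fails the run):
1. the plunger is lowered onto the roller and sprung in by about a third of its travel (4 to 14 mm) (value of joint needle between 0.8 and 2.8 rad and contact force between plunger and shaft above 0.2 N), for 0.3 s.
2. the roller's high side is brought under the plunger (height (world z) of plunger above 0.1112 m and contact force between plunger and shaft above 0.2 N), for 0.1 s.
At the end, for the whole second after the job is handed in: The shaft lies at rest in both V-blocks (axis 82 to 87 mm high, within 0.05 rad of the fixture's y, shifted less than 15 mm), and the plunger rests on the roller with its tip at least 111.2 mm above the table: the high side is up, within 0.8 mm of its top at 112 mm (about 30 degrees) (all of step 2 and height (world z) of shaft between 0.082 and 0.087 m and horizontal distance between shaft and fixture below 0.015 m and angle between the y axis of shaft and the y axis of fixture, either way round below 0.05 rad and linear speed of shaft below 0.01 m/s and angular speed of shaft below 0.05 rad/s); the robot touches nothing.
It fails at once if the plunger is run to the end of its travel (value of joint needle above 4.8 rad).
It fails at once if the shaft is lifted more than 7 mm out of the V-blocks (height (world z) of shaft above 0.092 m).
It fails at once if the shaft or its spokes are pushed with more than 20 N (contact force between the fingers and shaft above 20 N).
It fails at once if a bystander is moved by more than 30 mm (distance of any of spare, sander, mallet, mug, glue, driver, blank from where it was at the start of the episode above 0.03 m).
It also fails if it takes over 72 s, if anything falls off the work surface, if the arm or the gripper's body presses on something with over 40 N, if the wrist force passes 120 N, or if a joint passes its speed limit or range.

### The arm

A 7-joint arm with a two-finger parallel gripper is mounted at the origin on the work surface. World frame = base frame: x ahead of the robot, y to its left, z up, the work surface at z = 0. Lengths are in m, angles in rad, forces in N, time in s.
With the tool pointing down it reaches from about 0.425 to 0.925 m from the base axis. Payload 6.8 kg.
Tool frame: the origin (TCP) lies between the finger pads; the fingertips stand 11 mm ahead of it and the grasp point (between the pads) lies 8 mm behind it; z points along the fingers, y is the line along which they close (so a half turn about z gives the same grasp; the last joint's range is limited). The gripper opens to 85 mm and grips with 20 to 120 N. Pads are 22 mm wide; open, the fingers measure 114 mm over their backs; the gripper's body (76 mm by 85 mm) begins 54 mm behind the grasp point. The pads swing forward as they close: fully open they stand 13 mm farther back than shut.
Start: joints at [-1.332, 0.477, 0.022, 1.555, -0.011, 1.109, -0.083], TCP at [0.229, 0.635, 0.242] pointing down, gripper open.
Joint ranges: [-2.96, 2.96], [-0.34, 2.1], [-1.41, 1.46], [0.24, 2.44], [-1.37, 4.51], [0.17, 1.92], [-2.96, 2.96]. Speed limits (rad/s): [2.39, 2.39, 3.14, 3.14, 3.14, 3.14, 3.14].

### API

Orientations are given as a rotation vector (axis times angle).
In Python, from bench import r gives the robot as it stands.
- The arm moves only by the tool send_rows, never from a script. Its argument "deltas" is a list of rows, each an object of numbers: "dx", "dy", "dz": the shift along the world's x, y, z in mm; "rx", "ry", "rz": the turn, a rotation vector about the world's x, y, z in degrees. A call has 1 to 5 rows; each row is the pose to reach, as a shift and turn from the pose commanded when the call began; what a row does not reach only later rows make up. A row lasts 1/12 s, in which the tool goes at most 41.7 mm and 7.16 degrees, less where a joint would pass 70% of its speed; a pose out of reach is approached as far as the arm can. A call with a gripper value outside its range is refused whole. "jaw" is the finger opening in mm, from 0 to 85.4, set as the call begins (left out, the last holds). The fingers move at their own pace and stop on an object; "newtons" is the grip in N (left out, the last holds). Time passes only in rows, so rows that repeat a pose let the fingers close. It gives the time, the measured TCP pose, the force, the opening and the grip force at its end, in the units of the state.
- r.get_obs(): the state, without advancing time (a new reading comes with each control period).
- r.grab_frame(name): name is "scene" or "top"; returns a dict with "frame" (480x640x3 uint8, blue, green, red), "z_map" (480x640 float32, m along the optical axis (not along the pixel's ray), 0 where there is no reading), "vertical_fov" (degrees; the focal length in pixels is half the picture's height over the tangent of half this angle, whatever the lens; pixels are square), "cx", "cy" (the principal point, pixels), "xyz" and "orientation" of the camera in the world. Camera axes: x right, y down, z forward; pixel columns grow to the right and rows downward; lengths in m; the calibration is good to about 2 mm. A picture is of the moment at which its call begins.
- r.hand_in(): hands the job in; it is judged then, once.
The state is a dict: "clock": time; "joints": joint angles; "qvel": joint speeds; "tau": joint torques, N m; "tcp_pos": TCP position; "orientation": TCP orientation; "contact_force": force on the tool from outside, world axes, zero at the start; "moment": the same for the moment, N m; "grip_width": finger opening in m; "gripper_force": force on a finger pad.
Only numpy, scipy, OpenCV 4.12 (cv2) and the standard library are available. Lean on these libraries where they do the work, as an engineer would, in place of code of your own. Each camera call takes 0.05 s, during which the arm holds its last target. There are 200 camera calls.

## Working session

There is one attempt and no reset: what is moved stays moved. The work goes in short steps, Python scripts to look and compute and a tool call to move; the robot and the scene stay as the last step left them, time stands still between calls to the robot, and variables do not carry over. Pictures are saved under pics/ and viewed, at most 10 in all, crops included, and the job is handed in when it is done.

Besides the shell and the picture viewer there is one more tool, called after "Request:" as name(argument=value, ...) on one line, values as JSON. send_rows: Moves the arm, as the interface text tells. Its arguments: {"type":"object","properties":{"deltas":{"type":"array","items":{"type":"object","properties":{"dx":{"type":"number"},"dy":{"type":"number"},"dz":{"type":"number"},"rx":{"type":"number"},"ry":{"type":"number"},"rz":{"type":"number"}}}},"jaw":{"type":"number"},"newtons":{"type":"number"}},"required":["deltas"]}

```bash
ls; mkdir -p pics; cat > h.py <<'E'
import numpy as np, cv2
from scipy.spatial.transform import Rotation as R
from bench import r
def cam(n):
    d=r.grab_frame(n); d['f']=240/np.tan(np.radians(d['vertical_fov'])/2)
    o=np.array(d['orientation'],float); d['R']=R.from_rotvec(o).as_matrix() if o.size==3 else o
    return d
def pts(d):
    v,u=np.mgrid[:480,:640]; z=d['z_map']
    c=np.stack([(u-d['cx'])/d['f']*z,(v-d['cy'])/d['f']*z,z],-1)
    return c@d['R'].T+np.array(d['xyz'])
def ray(d,u,v,h):
    k=d['R']@np.array([(u-d['cx'])/d['f'],(v-d['cy'])/d['f'],1]); o=np.array(d['xyz'])
    return o+k*(h-o[2])/k[2]
def proj(d,p):
    c=d['R'].T@(np.array(p)-d['xyz']); return c[:2]/c[2]*d['f']+[d['cx'],d['cy']]
E
python3 - <<'E'
from h import *
for n in('scene','top'):
    d=cam(n); cv2.imwrite(f'pics/{n}0.png',d['frame']); print(n,d['xyz'],d['orientation'],d['vertical_fov'],d['cx'],d['cy'])
    np.savez(f'{n}0.npz',**{k:v for k,v in d.items()})
o=r.get_obs();print(o)
E
```

```text
pics
scene [1.42369198 0.37122246 0.92405506] [-1.32940654 -2.1292549   0.96289017] 49.0890510255406 317.01705670690444 236.14949090912927
top [ 0.43551278 -0.01588208  1.46478367] [-2.16331255  2.14088196 -0.11286602] 47.91429873602199 314.4123294623897 236.14278287061921
{'clock': 0.1, 'joints': array([-1.33209459,  0.47774458,  0.02236026,  1.55634391, -0.01151721,
        1.10928912, -0.08312619]), 'qvel': array([-0.00051525, -0.00170227,  0.00176715, -0.00172069, -0.00115448,
       -0.00083092,  0.00163257]), 'tau': array([ 4.04861552e-03, -5.97750092e+01,  1.61323719e+00, -2.81953758e+01,
        1.27860974e-02,  4.98802387e-03, -1.07003558e-06]), 'tcp_pos': array([0.22926785, 0.63432848, 0.24140872]), 'orientation': array([-5.42044510e-01, -3.09430102e+00,  2.58791960e-03]), 'contact_force': array([ 0.29426682, -0.09970721, -0.44671146]), 'moment': array([-0.05702041, -0.00529626,  0.00275486]), 'gripper_force': 0.0, 'grip_width': 0.08546204843550846}
```

View pics/scene0.png

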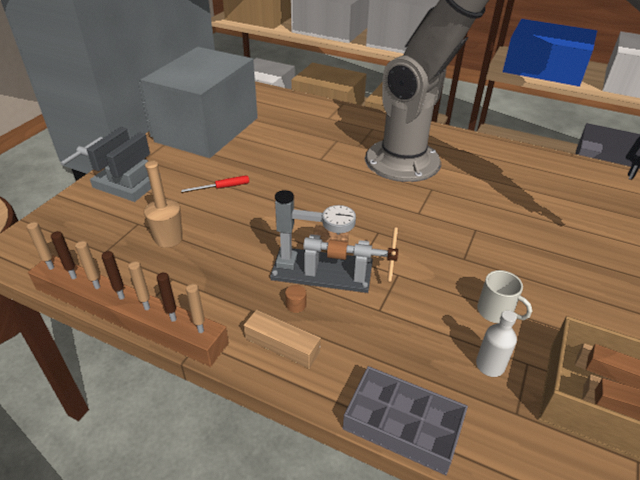

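View pics/top0.png

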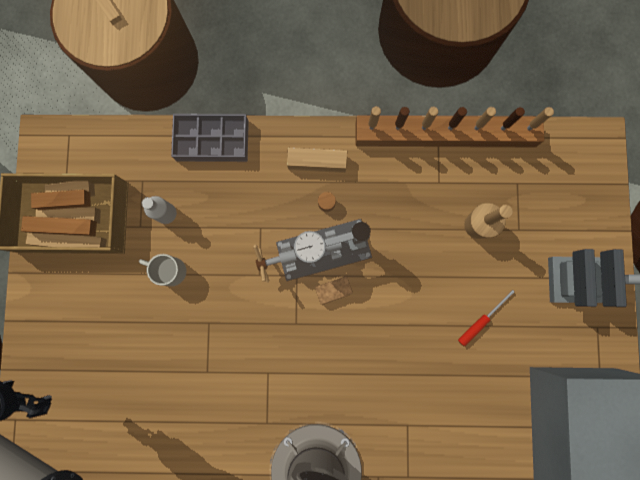

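The top view shows the cap near (361,231), the dial near (310,247) and the wheel near (263,262). The wheel end of the fixture points to +y and slightly towards the robot. Next I measure these points with the depth map.

```bash
python3 - <<'E'
from h import *
d=dict(np.load('top0.npz')); P=pts(d)
def reg(u0,u1,v0,v1,z0,z1):
    q=P[v0:v1,u0:u1].reshape(-1,3); return q[(q[:,2]>z0)&(q[:,2]<z1)]
q=reg(340,385,210,255,.2,.24); print('cap',len(q),q.mean(0),np.median(q,0),q.min(0),q.max(0))
q2=reg(290,332,228,268,.168,.2); print('dial',len(q2),q2.mean(0),np.median(q2,0),q2.min(0),q2.max(0))
# minimal enclosing circles
for s in(q,q2): print(cv2.minEnclosingCircle(s[:,:2].astype(np.float32)*1000))
w=reg(250,272,235,290,.02,.2); print('wheel',len(w),w.mean(0),w.min(0),w.max(0))
A=d['frame'][215:300,240:390]; cv2.imwrite('pics/c0.png',cv2.resize(A,None,fx=5,fy=5,interpolation=cv2.INTER_CUBIC))
E
```

```text
cap 294 [ 0.59843887 -0.1029643   0.2207497 ] [ 0.59854781 -0.10340439  0.22107784] [ 0.57745179 -0.12464609  0.20168629] [ 0.62011084 -0.08267097  0.22779796]
dial 836 [0.56495173 0.01375358 0.18316659] [0.56622849 0.01482477 0.18336834] [ 0.52793967 -0.03500479  0.1690011 ] [0.60063981 0.05353503 0.19127039]
((598.9778442382812, -103.83318328857422), 23.948522567749023)
((568.7674560546875, 8.332770347595215), 46.60622024536133)
wheel 304 [0.52887761 0.13866769 0.09704121] [0.48390581 0.11637125 0.04131675] [0.57405252 0.15861881 0.13451559]
```

View pics/c0.png

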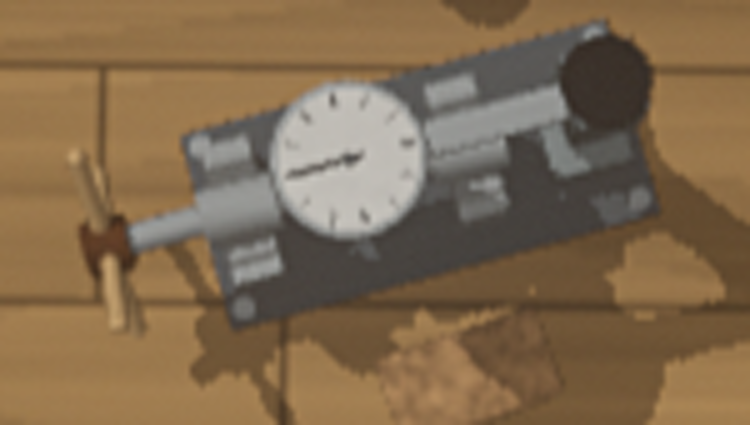

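Request:
send_rows(deltas=[{"dx": 18, "dy": -36, "dz": 8, "rz": 1.75}, {"dx": 36, "dy": -72, "dz": 16, "rz": 3.5}, {"dx": 54, "dy": -108, "dz": 24, "rz": 5.25}, {"dx": 72, "dy": -144, "dz": 32, "rz": 7}, {"dx": 90, "dy": -180, "dz": 40, "rz": 8.75}], jaw=0, newtons=30)

```text
$.deltas[0]: bad value
```

Request:
send_rows(deltas=[{"dx": 18, "dy": -36, "dz": 4, "rz": 1.75}, {"dx": 36, "dy": -72, "dz": 8, "rz": 3.5}, {"dx": 54, "dy": -108, "dz": 12, "rz": 5.25}, {"dx": 72, "dy": -144, "dz": 16, "rz": 7}, {"dx": 90, "dy": -180, "dz": 20, "rz": 8.75}])

```text
$.deltas[0]: bad value
```

Request:
send_rows(deltas=[{"dx": 18, "dy": -36, "rz": 1.75}, {"dx": 36, "dy": -72, "rz": 3.5}, {"dx": 54, "dy": -108, "rz": 5.25}, {"dx": 72, "dy": -144, "rz": 7}, {"dx": 90, "dy": -180, "rz": 8.75}])

```text
$.deltas[0]: bad value
```

Request:
send_rows(deltas=[{"dx": 18, "dy": -36, "rz": 1.75}, {"dx": 36, "dy": -72, "rz": 3.5}, {"dx": 54, "dy": -108, "rz": 5.25}, {"dx": 72, "dy": -144, "rz": 7}, {"dx": 90, "dy": -180, "rz": 8.75}])

```text
$.deltas[0]: bad value
```

Request:
send_rows(deltas=[{"dx": 18, "dy": -36, "dz": 8, "rx": 0, "ry": 0, "rz": 1.75}, {"dx": 36, "dy": -72, "dz": 16, "rx": 0, "ry": 0, "rz": 3.5}, {"dx": 54, "dy": -108, "dz": 24, "rx": 0, "ry": 0, "rz": 5.25}, {"dx": 72, "dy": -144, "dz": 32, "rx": 0, "ry": 0, "rz": 7}, {"dx": 90, "dy": -180, "dz": 40, "rx": 0, "ry": 0, "rz": 8.75}], jaw=0, newtons=30)

```text
clock: 0.52
tcp_pos: [0.3199, 0.4527, 0.2822]
orientation: [-0.302, -3.127, 0.001]
contact_force: [1.5, 0.5, -0.3]
grip_width: 0.0255
gripper_force: 0.0
```

Request:
send_rows(deltas=[{"dx": 18, "dy": -36, "dz": 4, "rx": 0, "ry": 0, "rz": 1.75}, {"dx": 36, "dy": -72, "dz": 8, "rx": 0, "ry": 0, "rz": 3.5}, {"dx": 54, "dy": -108, "dz": 12, "rx": 0, "ry": 0, "rz": 5.25}, {"dx": 72, "dy": -144, "dz": 16, "rx": 0, "ry": 0, "rz": 7}, {"dx": 90, "dy": -180, "dz": 20, "rx": 0, "ry": 0, "rz": 8.75}])

```text
clock: 0.93
tcp_pos: [0.4097, 0.2727, 0.3024]
orientation: [-0.063, -3.141, 0.0]
contact_force: [-0.4, -0.5, 0.6]
grip_width: -0.0003
gripper_force: 0.0
```

Request:
send_rows(deltas=[{"dx": 18, "dy": -36, "dz": 0, "rx": 0, "ry": 0, "rz": 1.75}, {"dx": 36, "dy": -72, "dz": 0, "rx": 0, "ry": 0, "rz": 3.5}, {"dx": 54, "dy": -108, "dz": 0, "rx": 0, "ry": 0, "rz": 5.25}, {"dx": 72, "dy": -144, "dz": 0, "rx": 0, "ry": 0, "rz": 7}, {"dx": 90, "dy": -180, "dz": 0, "rx": 0, "ry": 0, "rz": 8.75}])

```text
clock: 1.35
tcp_pos: [0.4996, 0.0928, 0.3023]
orientation: [0.177, -3.136, -0.0]
contact_force: [0.7, 1.6, -0.7]
grip_width: -0.0
gripper_force: 0.0
```

Request:
send_rows(deltas=[{"dx": 19, "dy": -36, "dz": 0, "rx": 0, "ry": 0, "rz": 1.75}, {"dx": 38, "dy": -72, "dz": 0, "rx": 0, "ry": 0, "rz": 3.5}, {"dx": 57, "dy": -108, "dz": 0, "rx": 0, "ry": 0, "rz": 5.25}, {"dx": 76, "dy": -144, "dz": 0, "rx": 0, "ry": 0, "rz": 7}, {"dx": 98, "dy": -180, "dz": -20, "rx": 0, "ry": 0, "rz": 8.75}])

```text
clock: 1.77
tcp_pos: [0.5972, -0.0843, 0.2872]
orientation: [-0.414, 3.109, -0.002]
contact_force: [1.9, 0.6, -0.5]
grip_width: -0.0002
gripper_force: 0.0
```

Request:
send_rows(deltas=[{"dx": 1, "dy": -18, "dz": -15, "rx": 0, "ry": 0, "rz": 0}, {"dx": 1, "dy": -18, "dz": -30, "rx": 0, "ry": 0, "rz": 0}, {"dx": 1, "dy": -18, "dz": -38, "rx": 0, "ry": 0, "rz": 0}, {"dx": 1, "dy": -18, "dz": -42, "rx": 0, "ry": 0, "rz": 0}, {"dx": 1, "dy": -18, "dz": -44, "rx": 0, "ry": 0, "rz": 0}])

```text
clock: 2.18
tcp_pos: [0.5958, -0.098, 0.2399]
orientation: [0.416, -3.113, -0.001]
contact_force: [-0.4, 0.9, 0.3]
grip_width: -0.0005
gripper_force: 0.0
```

Request:
send_rows(deltas=[{"dx": 0, "dy": 0, "dz": -2, "rx": 0, "ry": 0, "rz": 0}, {"dx": 0, "dy": 0, "dz": -4, "rx": 0, "ry": 0, "rz": 0}, {"dx": 0, "dy": 0, "dz": -6, "rx": 0, "ry": 0, "rz": 0}, {"dx": 0, "dy": 0, "dz": -8, "rx": 0, "ry": 0, "rz": 0}, {"dx": 0, "dy": 0, "dz": -10, "rx": 0, "ry": 0, "rz": 0}])

```text
clock: 2.6
tcp_pos: [0.5964, -0.0989, 0.2311]
orientation: [-0.414, 3.113, 0.0]
contact_force: [-1.7, 1.0, 4.5]
grip_width: -0.0002
gripper_force: 2.3
```

Request:
send_rows(deltas=[{"dx": 0, "dy": 0, "dz": -2, "rx": 0, "ry": 0, "rz": 0}, {"dx": 0, "dy": 0, "dz": -4, "rx": 0, "ry": 0, "rz": 0}, {"dx": 0, "dy": 0, "dz": -6, "rx": 0, "ry": 0, "rz": 0}, {"dx": 0, "dy": 0, "dz": -8, "rx": 0, "ry": 0, "rz": 0}, {"dx": 0, "dy": 0, "dz": -10, "rx": 0, "ry": 0, "rz": 0}])

```text
clock: 3.02
tcp_pos: [0.5963, -0.099, 0.2205]
orientation: [-0.414, 3.114, 0.0]
contact_force: [0.1, 2.4, 4.8]
grip_width: 0.0002
gripper_force: 2.4
```

```bash
cat >> h.py <<'E'
def needle(show=None):
    d=cam('top'); F=d['frame']; 
    c=[309.4,247.0]
    hsv=cv2.cvtColor(F,cv2.COLOR_BGR2HSV); m=((hsv[...,1]<50)&(hsv[...,2]>160)).astype(np.uint8)
    m=cv2.morphologyEx(m,cv2.MORPH_CLOSE,np.ones((5,5)))
    m[:225]=0;m[270:]=0;m[:,:285]=0;m[:,335:]=0
    k,_=cv2.findContours(m,0,2); k=max(k,key=cv2.contourArea); (cx,cy),rad=cv2.minEnclosingCircle(k)
    if abs(cx-309.4)>4 or abs(cy-247)>5: print('odd circle')
    g=cv2.cvtColor(F,cv2.COLOR_BGR2GRAY).astype(np.float32)
    a=np.radians(np.arange(0,360,2)); rr=np.arange(2,9.1,.5)
    X=(cx+rr[:,None]*np.cos(a)).astype(np.float32);Y=(cy+rr[:,None]*np.sin(a)).astype(np.float32)
    s=cv2.remap(g,X,Y,1).mean(0); s=s.max()-s
    i=s.argmax(); j=(np.arange(i-8,i+9))%180; w=np.clip(s[j]-s[j].max()*.4,0,None)
    ang=np.angle((w*np.exp(1j*a[j])).sum())
    print('circle',round(cx,1),round(cy,1),round(rad,1),'ang',round(np.degrees(ang),1))
    if show: cv2.imwrite(show,cv2.resize(F[200:310,220:390],None,fx=4.5,fy=4.5,interpolation=cv2.INTER_CUBIC))
    return ang
E
python3 - <<'E'
from h import *
print(r.get_obs()['tcp_pos'],r.get_obs()['contact_force'])
needle('pics/n1.png')
d=dict(np.load('top0.npz'))
f=proj(d,[.5655,.0165,.18]);g=proj(d,[.5655-.0267,.0165+.0964,.18]);print('zero dir',np.degrees(np.arctan2(*(g-f)[::-1])))
E
```

```text
[ 0.59634722 -0.09897986  0.22048088] [0.10401802 2.42819631 4.83318546]
circle 309.2 246.8 14.7 ang 162.8
zero dir 165.15750924918194
```

View pics/n1.png

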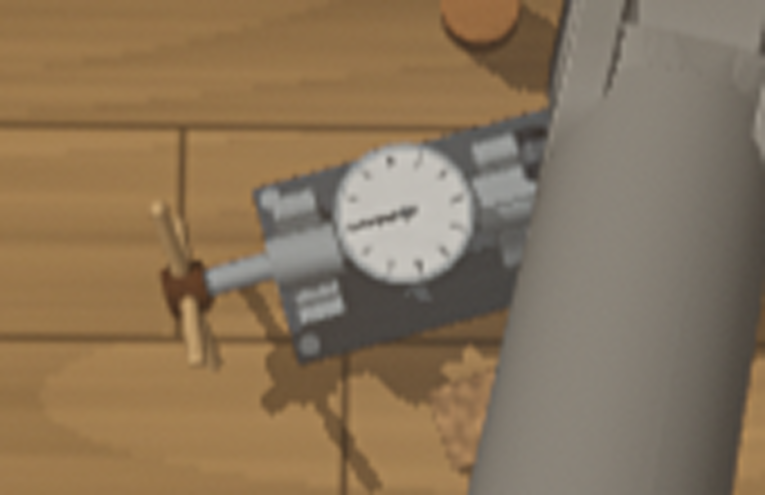

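The dial is still visible at (309,247), and its needle still points along +y, so it reads about 0. I'll keep pressing the cap down.

Request:
send_rows(deltas=[{"dx": 0, "dy": -1, "dz": -2, "rx": 0, "ry": 0, "rz": 0}, {"dx": 0, "dy": -2, "dz": -4, "rx": 0, "ry": 0, "rz": 0}, {"dx": 0, "dy": -2, "dz": -6, "rx": 0, "ry": 0, "rz": 0}, {"dx": 0, "dy": -2, "dz": -8, "rx": 0, "ry": 0, "rz": 0}, {"dx": 0, "dy": -2, "dz": -8, "rx": 0, "ry": 0, "rz": 0}])

```text
clock: 3.48
tcp_pos: [0.5961, -0.1014, 0.212]
orientation: [0.414, -3.114, 0.001]
contact_force: [0.7, 0.3, 1.4]
grip_width: -0.0
gripper_force: 0.9
```

```bash
python3 - <<'E'
from h import *
print(r.get_obs()['tcp_pos'],r.get_obs()['contact_force'])
needle()
E
```

```text
[ 0.59608581 -0.10142083  0.21196499] [0.70244894 0.34915228 1.43045055]
circle 309.3 247.1 14.7 ang 161.1
```

Request:
send_rows(deltas=[{"dx": 0, "dy": 0, "dz": -2, "rx": 0, "ry": 0, "rz": 0}, {"dx": 0, "dy": 0, "dz": -4, "rx": 0, "ry": 0, "rz": 0}, {"dx": 0, "dy": 0, "dz": -6, "rx": 0, "ry": 0, "rz": 0}, {"dx": 0, "dy": 0, "dz": -6, "rx": 0, "ry": 0, "rz": 0}])

```text
clock: 3.87
tcp_pos: [0.5958, -0.1018, 0.206]
orientation: [0.413, -3.114, 0.001]
contact_force: [1.4, 0.7, 1.6]
grip_width: -0.0001
gripper_force: 0.6
```

```bash
python3 - <<'E'
from h import *
print(r.get_obs()['tcp_pos'],r.get_obs()['contact_force'])
needle()
E
```

```text
[ 0.59578331 -0.10183957  0.20598572] [1.35048168 0.73165832 1.56709882]
circle 309.3 247.2 14.6 ang -168.3
```

Request:
send_rows(deltas=[{"dx": 0, "dy": 0, "dz": -2, "rx": 0, "ry": 0, "rz": 0}, {"dx": 0, "dy": 0, "dz": -4, "rx": 0, "ry": 0, "rz": 0}, {"dx": 0, "dy": 0, "dz": -5, "rx": 0, "ry": 0, "rz": 0}, {"dx": 0, "dy": 0, "dz": -5, "rx": 0, "ry": 0, "rz": 0}, {"dx": 0, "dy": 0, "dz": -5, "rx": 0, "ry": 0, "rz": 0}])

```text
clock: 4.33
tcp_pos: [0.5958, -0.1018, 0.2013]
orientation: [0.413, -3.114, 0.001]
contact_force: [-0.1, -1.2, 1.8]
grip_width: 0.0003
gripper_force: 1.1
```

Request:
send_rows(deltas=[{"dx": 0, "dy": 0, "dz": 15, "rx": 0, "ry": 0, "rz": 0}, {"dx": 0, "dy": 0, "dz": 40, "rx": 0, "ry": 0, "rz": 0}, {"dx": 0, "dy": 0, "dz": 75, "rx": 0, "ry": 0, "rz": 0}, {"dx": -5, "dy": 30, "dz": 75, "rx": 0, "ry": 0, "rz": 0}, {"dx": -15, "dy": 70, "dz": 75, "rx": 0, "ry": 0, "rz": 0}])

```text
clock: 4.75
tcp_pos: [0.5825, -0.0352, 0.2785]
orientation: [-0.401, 3.111, -0.004]
contact_force: [1.7, 1.2, -0.6]
grip_width: -0.0001
gripper_force: 0.0
```

Request:
send_rows(deltas=[{"dx": -10, "dy": 35, "dz": 0, "rx": 0, "ry": 0, "rz": 0}, {"dx": -20, "dy": 70, "dz": 0, "rx": 0, "ry": 0, "rz": 0}, {"dx": -30, "dy": 105, "dz": 0, "rx": 0, "ry": 0, "rz": 0}, {"dx": -40, "dy": 140, "dz": 0, "rx": 0, "ry": 0, "rz": 0}, {"dx": -50, "dy": 175, "dz": 0, "rx": 0, "ry": 0, "rz": 0}])

```text
clock: 5.17
tcp_pos: [0.53, 0.145, 0.276]
orientation: [0.413, -3.114, 0.0]
contact_force: [1.7, -0.3, -0.4]
grip_width: -0.0
gripper_force: 0.0
```

```bash
python3 - <<'E'
from h import *
print(r.get_obs()['tcp_pos'],r.get_obs()['contact_force'])
needle('pics/n2.png')
d=cam('top');P=pts(d)
d=cam('scene');cv2.imwrite('pics/s2.png',cv2.resize(d['frame'][180:300,260:420],None,fx=5,fy=5,interpolation=cv2.INTER_CUBIC))
E
```

```text
[0.52998043 0.14504032 0.27602192] [ 1.6996638  -0.25465059 -0.44706867]
circle 309.3 247.8 14.6 ang -108.6
```

View pics/s2.png

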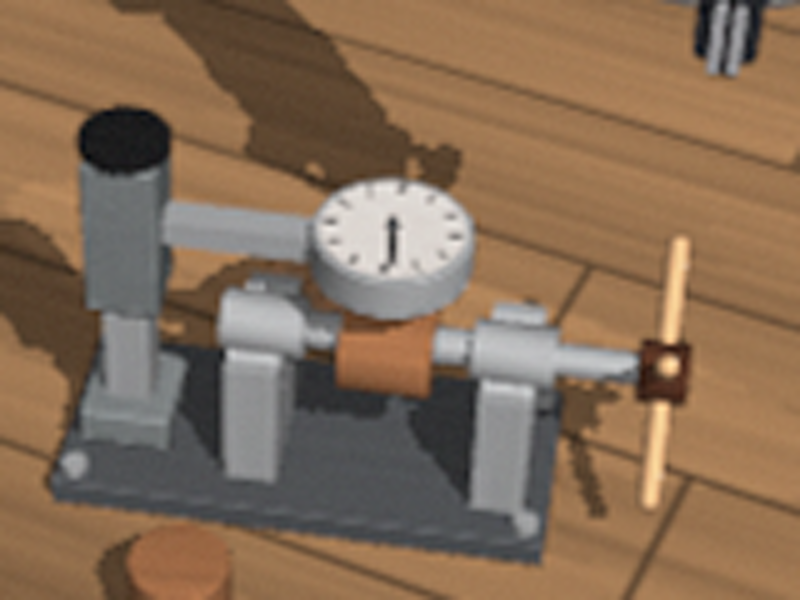

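View pics/n2.png

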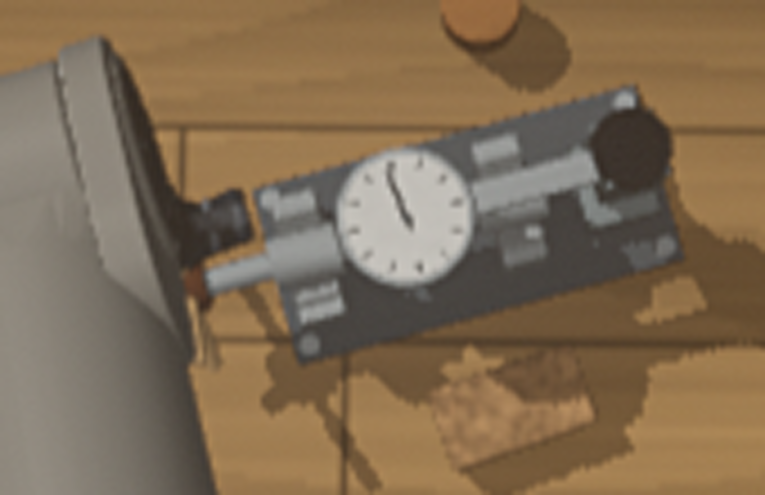

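```bash
python3 - <<'E'
from h import *
d=dict(np.load('top0.npz'))
print('hub',ray(d,261.4,264.6,.097),'spoke tips',ray(d,240+75/5,215+155/5,.131),ray(d,240+119/5,215+325/5,.131))
print('dial',ray(d,309.3,247,.183))
s=dict(np.load('scene0.npz'));print('hub from scene',ray(s,260+667/5,180+368/5,.092))
E
```

```text
hub [0.52661623 0.14000557 0.097     ] spoke tips [0.57046392 0.15313609 0.131     ] [0.48639608 0.12932236 0.131     ]
dial [0.56407698 0.01675298 0.183     ]
hub from scene [0.53331263 0.14864308 0.092     ]
```

Now I descend into the gap between the two upper spokes.

Request:
send_rows(deltas=[{"dx": 3, "dy": 0, "dz": -35, "rx": 0, "ry": 0, "rz": 0}, {"dx": 3, "dy": 0, "dz": -70, "rx": 0, "ry": 0, "rz": 0}, {"dx": 3, "dy": 0, "dz": -100, "rx": 0, "ry": 0, "rz": 0}, {"dx": 3, "dy": 0, "dz": -120, "rx": 0, "ry": 0, "rz": 0}, {"dx": 3, "dy": 0, "dz": -135, "rx": 0, "ry": 0, "rz": 0}])

```text
clock: 5.73
tcp_pos: [0.533, 0.1415, 0.1388]
orientation: [0.41, -3.111, 0.003]
contact_force: [0.1, 0.3, -0.0]
grip_width: -0.0001
gripper_force: 0.0
```

Request:
send_rows(deltas=[{"dx": 4, "dy": 1, "dz": -2, "rx": 0, "ry": 0, "rz": 0}, {"dx": 8, "dy": 2, "dz": -3, "rx": 0, "ry": 0, "rz": 0}, {"dx": 12, "dy": 3, "dz": -4, "rx": 0, "ry": 0, "rz": 0}, {"dx": 15, "dy": 4, "dz": -6, "rx": 0, "ry": 0, "rz": 0}, {"dx": 17, "dy": 5, "dz": -7, "rx": 0, "ry": 0, "rz": 0}])

```text
clock: 6.15
tcp_pos: [0.5525, 0.1488, 0.1354]
orientation: [-0.413, 3.112, 0.001]
contact_force: [0.3, 0.2, -0.8]
grip_width: 0.0001
gripper_force: 0.0
```

```bash
python3 - <<'E'
from h import *
print(r.get_obs()['tcp_pos'],r.get_obs()['contact_force'])
needle()
d=cam('scene');cv2.imwrite('pics/s3.png',cv2.resize(d['frame'][150:300,310:450],None,fx=4,fy=4,interpolation=cv2.INTER_CUBIC))
E
```

```text
[0.55248855 0.14883739 0.13543891] [ 0.26199262  0.19257413 -0.78984426]
circle 309.3 247.8 14.6 ang -108.6
```

View pics/s3.png

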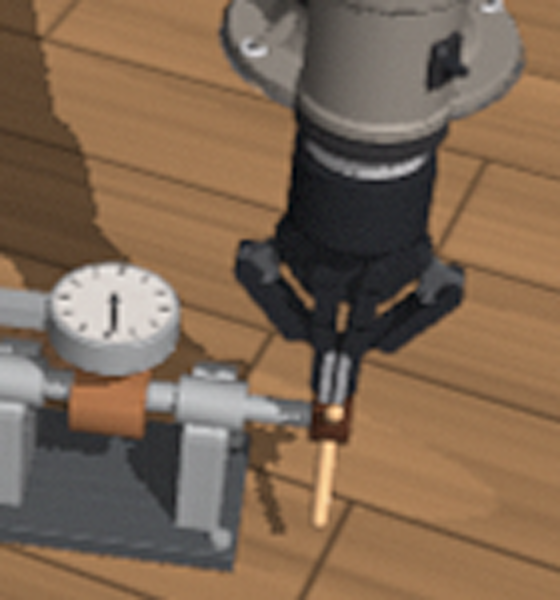

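The fingers sit in the gap, centred over the hub near (330,420). Next I sweep the spoke along the arc.

Request:
send_rows(deltas=[{"dx": 3, "dy": 1, "dz": -2, "rx": 0, "ry": 0, "rz": 0}, {"dx": 6, "dy": 2, "dz": -5, "rx": 0, "ry": 0, "rz": 0}, {"dx": 9, "dy": 3, "dz": -8, "rx": 0, "ry": 0, "rz": 0}, {"dx": 12, "dy": 3, "dz": -11, "rx": 0, "ry": 0, "rz": 0}, {"dx": 15, "dy": 4, "dz": -14, "rx": 0, "ry": 0, "rz": 0}])

```text
clock: 6.67
tcp_pos: [0.5661, 0.1526, 0.12]
orientation: [0.413, -3.114, 0.0]
contact_force: [-0.9, 0.1, 0.4]
grip_width: 0.0
gripper_force: 0.3
```

Request:
send_rows(deltas=[{"dx": 3, "dy": 1, "dz": -3, "rx": 0, "ry": 0, "rz": 0}, {"dx": 5, "dy": 1, "dz": -6, "rx": 0, "ry": 0, "rz": 0}, {"dx": 7, "dy": 2, "dz": -10, "rx": 0, "ry": 0, "rz": 0}, {"dx": 8, "dy": 2, "dz": -14, "rx": 0, "ry": 0, "rz": 0}, {"dx": 9, "dy": 2, "dz": -18, "rx": 0, "ry": 0, "rz": 0}])

```text
clock: 7.08
tcp_pos: [0.5752, 0.1549, 0.102]
orientation: [-0.414, 3.114, 0.0]
contact_force: [-0.8, 0.8, 1.3]
grip_width: 0.0002
gripper_force: 0.4
```

```bash
python3 - <<'E'
from h import *
print(r.get_obs()['tcp_pos'],r.get_obs()['contact_force'])
needle()
E
```

```text
[0.57521848 0.15487223 0.10202975] [-0.84670431  0.81553447  1.32977855]
circle 309.4 247.5 14.6 ang -116.6
```

Request:
send_rows(deltas=[{"dx": 1, "dy": 0, "dz": -4, "rx": 0, "ry": 0, "rz": 0}, {"dx": 1, "dy": 0, "dz": -8, "rx": 0, "ry": 0, "rz": 0}, {"dx": 2, "dy": 0, "dz": -12, "rx": 0, "ry": 0, "rz": 0}, {"dx": 2, "dy": 0, "dz": -15, "rx": 0, "ry": 0, "rz": 0}, {"dx": 2, "dy": 0, "dz": -15, "rx": 0, "ry": 0, "rz": 0}])

```text
clock: 7.55
tcp_pos: [0.5768, 0.1546, 0.0867]
orientation: [0.413, -3.114, 0.0]
contact_force: [0.0, 0.9, 0.8]
grip_width: -0.0
gripper_force: 0.1
```

```bash
python3 - <<'E'
from h import *
print(r.get_obs()['tcp_pos'],r.get_obs()['contact_force'])
needle()
E
```

```text
[0.57684545 0.15455136 0.08674587] [0.00749379 0.9259779  0.76321087]
circle 309.3 247.8 14.6 ang -108.6
```

Request:
send_rows(deltas=[{"dx": 3, "dy": 1, "dz": 20, "rx": 0, "ry": 0, "rz": 0}, {"dx": 3, "dy": 1, "dz": 55, "rx": 0, "ry": 0, "rz": 0}, {"dx": 3, "dy": 1, "dz": 94, "rx": 0, "ry": 0, "rz": 0}, {"dx": -25, "dy": -7, "dz": 98, "rx": 0, "ry": 0, "rz": 0}, {"dx": -51, "dy": -14, "dz": 94, "rx": 0, "ry": 0, "rz": 0}])

```text
clock: 8.02
tcp_pos: [0.5287, 0.1413, 0.1852]
orientation: [-0.412, 3.106, 0.003]
contact_force: [-0.6, -0.3, -0.8]
grip_width: 0.0001
gripper_force: 0.0
```

```bash
python3 - <<'E'
from h import *
print(r.get_obs()['tcp_pos'],r.get_obs()['contact_force'])
needle()
d=cam('scene');cv2.imwrite('pics/s4.png',cv2.resize(d['frame'][150:300,310:450],None,fx=4,fy=4,interpolation=cv2.INTER_CUBIC))
E
```

```text
[0.52874332 0.14128946 0.1851631 ] [-0.59400102 -0.2631441  -0.83851382]
circle 309.3 247.8 14.6 ang -108.6
```

View pics/s4.png

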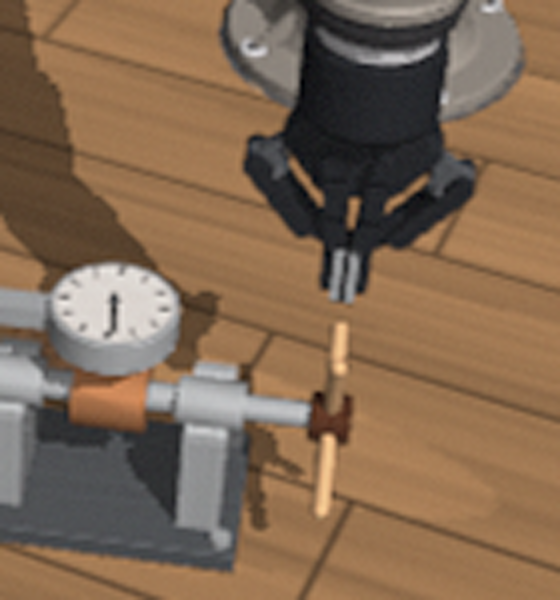

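The wheel now has one spoke about 20° past the top, near (340,330), and the fingers hang above it. I'll do the second sweep, which turns it about 90°.

Request:
send_rows(deltas=[{"dx": -4, "dy": -1, "dz": -15, "rx": 0, "ry": 0, "rz": 0}, {"dx": -4, "dy": -1, "dz": -30, "rx": 0, "ry": 0, "rz": 0}, {"dx": -4, "dy": -1, "dz": -41, "rx": 0, "ry": 0, "rz": 0}, {"dx": 0, "dy": 0, "dz": -41, "rx": 0, "ry": 0, "rz": 0}, {"dx": 4, "dy": 1, "dz": -41, "rx": 0, "ry": 0, "rz": 0}])

```text
clock: 8.53
tcp_pos: [0.5303, 0.1417, 0.14]
orientation: [0.413, -3.113, 0.001]
contact_force: [-0.3, 0.5, 0.0]
grip_width: -0.0
gripper_force: 0.0
```

Request:
send_rows(deltas=[{"dx": 4, "dy": 1, "dz": -1, "rx": 0, "ry": 0, "rz": 0}, {"dx": 8, "dy": 2, "dz": -2, "rx": 0, "ry": 0, "rz": 0}, {"dx": 12, "dy": 3, "dz": -5, "rx": 0, "ry": 0, "rz": 0}, {"dx": 16, "dy": 4, "dz": -8, "rx": 0, "ry": 0, "rz": 0}, {"dx": 20, "dy": 6, "dz": -11, "rx": 0, "ry": 0, "rz": 0}])

```text
clock: 8.95
tcp_pos: [0.551, 0.1477, 0.1296]
orientation: [-0.413, 3.113, 0.0]
contact_force: [-0.3, -1.7, 0.1]
grip_width: -0.0001
gripper_force: 0.5
```

Request:
send_rows(deltas=[{"dx": 4, "dy": 1, "dz": -3, "rx": 0, "ry": 0, "rz": 0}, {"dx": 8, "dy": 2, "dz": -6, "rx": 0, "ry": 0, "rz": 0}, {"dx": 12, "dy": 3, "dz": -10, "rx": 0, "ry": 0, "rz": 0}, {"dx": 16, "dy": 5, "dz": -14, "rx": 0, "ry": 0, "rz": 0}, {"dx": 19, "dy": 6, "dz": -18, "rx": 0, "ry": 0, "rz": 0}])

```text
clock: 9.37
tcp_pos: [0.5695, 0.154, 0.111]
orientation: [-0.414, 3.114, 0.0]
contact_force: [-1.4, -0.1, 1.9]
grip_width: 0.0004
gripper_force: 0.5
```

```bash
python3 - <<'E'
from h import *
print(r.get_obs()['tcp_pos'],r.get_obs()['contact_force'])
needle()
E
```

```text
[0.56950606 0.15395768 0.11098161] [-1.42093438 -0.07889148  1.91542274]
circle 309.3 247.8 14.6 ang -63.8
```

Request:
send_rows(deltas=[{"dx": 3, "dy": 1, "dz": -5, "rx": 0, "ry": 0, "rz": 0}, {"dx": 6, "dy": 1, "dz": -10, "rx": 0, "ry": 0, "rz": 0}, {"dx": 7, "dy": 2, "dz": -15, "rx": 0, "ry": 0, "rz": 0}, {"dx": 7, "dy": 2, "dz": -20, "rx": 0, "ry": 0, "rz": 0}, {"dx": 8, "dy": 2, "dz": -24, "rx": 0, "ry": 0, "rz": 0}])

```text
clock: 9.83
tcp_pos: [0.5768, 0.1557, 0.0868]
orientation: [0.414, -3.114, -0.0]
contact_force: [-0.7, 0.3, 0.6]
grip_width: -0.0002
gripper_force: 0.7
```

Request:
send_rows(deltas=[{"dx": 3, "dy": 1, "dz": 20, "rx": 0, "ry": 0, "rz": 0}, {"dx": 3, "dy": 1, "dz": 55, "rx": 0, "ry": 0, "rz": 0}, {"dx": 3, "dy": 1, "dz": 94, "rx": 0, "ry": 0, "rz": 0}, {"dx": -25, "dy": -7, "dz": 98, "rx": 0, "ry": 0, "rz": 0}, {"dx": -51, "dy": -14, "dz": 94, "rx": 0, "ry": 0, "rz": 0}])

```text
clock: 10.25
tcp_pos: [0.5287, 0.1424, 0.1847]
orientation: [-0.412, 3.107, 0.003]
contact_force: [-0.7, -0.3, -1.6]
grip_width: -0.0001
gripper_force: 0.0
```

```bash
python3 - <<'E'
from h import *
print(r.get_obs()['tcp_pos'],r.get_obs()['contact_force'])
needle()
E
```

```text
[0.52867155 0.14237059 0.18473612] [-0.66820617 -0.25157467 -1.59029075]
circle 309.3 247.8 14.6 ang -34.1
```

Request:
send_rows(deltas=[{"dx": -4, "dy": -1, "dz": -15, "rx": 0, "ry": 0, "rz": 0}, {"dx": -4, "dy": -1, "dz": -30, "rx": 0, "ry": 0, "rz": 0}, {"dx": -4, "dy": -1, "dz": -41, "rx": 0, "ry": 0, "rz": 0}, {"dx": 0, "dy": 0, "dz": -41, "rx": 0, "ry": 0, "rz": 0}, {"dx": 4, "dy": 1, "dz": -41, "rx": 0, "ry": 0, "rz": 0}])

```text
clock: 10.72
tcp_pos: [0.5301, 0.1427, 0.1399]
orientation: [0.413, -3.113, 0.001]
contact_force: [0.4, 0.2, -0.5]
grip_width: 0.0002
gripper_force: 0.0
```

Request:
send_rows(deltas=[{"dx": 4, "dy": 1, "dz": -1, "rx": 0, "ry": 0, "rz": 0}, {"dx": 8, "dy": 2, "dz": -2, "rx": 0, "ry": 0, "rz": 0}, {"dx": 12, "dy": 3, "dz": -5, "rx": 0, "ry": 0, "rz": 0}, {"dx": 16, "dy": 4, "dz": -8, "rx": 0, "ry": 0, "rz": 0}, {"dx": 20, "dy": 6, "dz": -11, "rx": 0, "ry": 0, "rz": 0}])

```text
clock: 11.13
tcp_pos: [0.5511, 0.1487, 0.1296]
orientation: [-0.413, 3.113, 0.0]
contact_force: [0.1, -1.4, 1.0]
grip_width: 0.0003
gripper_force: 0.6
```

Request:
send_rows(deltas=[{"dx": 4, "dy": 1, "dz": -3, "rx": 0, "ry": 0, "rz": 0}, {"dx": 8, "dy": 2, "dz": -6, "rx": 0, "ry": 0, "rz": 0}, {"dx": 12, "dy": 3, "dz": -10, "rx": 0, "ry": 0, "rz": 0}, {"dx": 14, "dy": 4, "dz": -12, "rx": 0, "ry": 0, "rz": 0}])

```text
clock: 11.47
tcp_pos: [0.5643, 0.1527, 0.1167]
orientation: [0.413, -3.114, 0.0]
contact_force: [-0.5, -0.1, 0.3]
grip_width: -0.0001
gripper_force: 0.5
```

```bash
python3 - <<'E'
from h import *
print(r.get_obs()['tcp_pos'],r.get_obs()['contact_force'])
needle()
E
```

```text
[0.56427756 0.15268617 0.11669593] [-0.52328865 -0.0648863   0.28131673]
circle 309.0 247.9 14.9 ang -6.7
```

Request:
send_rows(deltas=[{"dx": 2, "dy": 1, "dz": -3, "rx": 0, "ry": 0, "rz": 0}, {"dx": 5, "dy": 2, "dz": -6, "rx": 0, "ry": 0, "rz": 0}, {"dx": 5, "dy": 2, "dz": -6, "rx": 0, "ry": 0, "rz": 0}])

```text
clock: 11.77
tcp_pos: [0.5694, 0.155, 0.111]
orientation: [-0.414, 3.114, 0.0]
contact_force: [-0.3, -0.4, -0.4]
grip_width: -0.0001
gripper_force: 0.0
```

```bash
python3 - <<'E'
from h import *
print(r.get_obs()['tcp_pos'],r.get_obs()['contact_force'])
needle()
E
```

```text
[0.56939367 0.15498691 0.11097218] [-0.30867488 -0.35068687 -0.35677723]
circle 309.3 247.8 14.6 ang -6.3
```

Request:
send_rows(deltas=[{"dx": -2, "dy": 0, "dz": 3, "rx": 0, "ry": 0, "rz": 0}, {"dx": -2, "dy": 0, "dz": 25, "rx": 0, "ry": 0, "rz": 0}, {"dx": -2, "dy": 0, "dz": 60, "rx": 0, "ry": 0, "rz": 0}, {"dx": -2, "dy": 0, "dz": 100, "rx": 0, "ry": 0, "rz": 0}, {"dx": -2, "dy": 20, "dz": 130, "rx": 0, "ry": 0, "rz": 0}])

```text
clock: 12.23
tcp_pos: [0.568, 0.1701, 0.2449]
orientation: [-0.403, 3.113, -0.003]
contact_force: [1.2, -0.0, 0.3]
grip_width: 0.0001
gripper_force: 0.0
```

Request:
send_rows(deltas=[{"dx": 0, "dy": 30, "dz": 15, "rx": 0, "ry": 0, "rz": 0}, {"dx": 0, "dy": 60, "dz": 20, "rx": 0, "ry": 0, "rz": 0}, {"dx": 0, "dy": 80, "dz": 20, "rx": 0, "ry": 0, "rz": 0}, {"dx": 0, "dy": 80, "dz": 20, "rx": 0, "ry": 0, "rz": 0}, {"dx": 0, "dy": 80, "dz": 20, "rx": 0, "ry": 0, "rz": 0}])

```text
clock: 12.65
tcp_pos: [0.5664, 0.2562, 0.2616]
orientation: [-0.418, 3.114, 0.001]
contact_force: [0.2, -0.5, -0.3]
grip_width: -0.0002
gripper_force: 0.0
```

```bash
python3 - <<'E'
from h import *
print(r.get_obs()['tcp_pos'],r.get_obs()['contact_force'])
needle()
d=cam('scene');cv2.imwrite('pics/s5.png',cv2.resize(d['frame'][180:300,260:420],None,fx=5,fy=5,interpolation=cv2.INTER_CUBIC))
E
```

```text
[0.566426   0.25616193 0.26162153] [ 0.1911233  -0.47777613 -0.27298918]
circle 309.3 247.8 14.6 ang -6.2
```

View pics/s5.png

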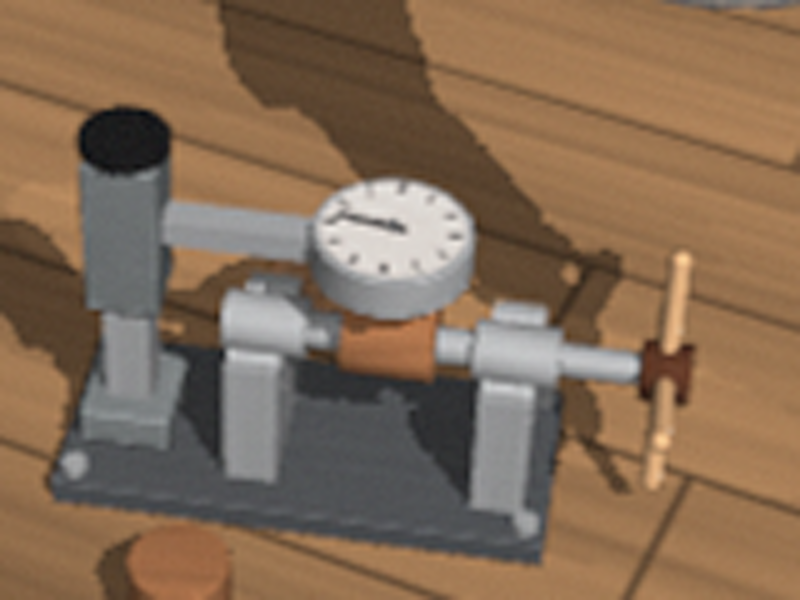

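The roller is raised, its lower edge near (385,378), and the shaft is seated in both V-blocks. The needle holds at its maximum with the robot clear, so I hand in.

```bash
python3 -c "
from bench import r
print(r.hand_in())"
```

```text
the job is handed in; nothing more can be done
None
```

I handed the job in: the plunger was first set about 7.7 mm in (a third of its travel would be 8.3 mm), then the shaft was turned until the dial read its maximum, about 3.3 rad, with the shaft seated in both V-blocks and the robot clear; the hand-in gave no verdict.

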